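Find and mark the balance point of an electrode boom

ROBOT

A 6-joint arm with a two-finger parallel gripper is mounted at the origin on the work surface. World frame = base frame: x ahead of the robot, y to its left, z up, the work surface at z = 0. Lengths are in m, angles in rad, forces in N, time in s.
With the tool pointing down it reaches from about 0.275 to 1 m from the base axis. Payload 8.4 kg.
Tool frame: the origin (TCP) lies on the centre line of the jaws, within the pads' length; the fingertips stand 17 mm ahead of it and the grasp point (between the pads) lies 2 mm behind it; z points along the fingers, y is the line along which they close (so a half turn about z gives the same grasp; the last joint's range is limited). The gripper opens to 85 mm and grips with 20 to 120 N. Pads are 22 mm wide; open, the fingers measure 114 mm over their backs; the gripper's body (76 mm by 85 mm) begins 54 mm behind the grasp point. The pads swing forward as they close: fully open they stand 13 mm farther back than shut.
Start: joints at [1.339, 0.353, 1.633, -0, 1.155, -0.002], TCP at [0.142, 0.609, 0.248] pointing down, gripper open.
Joint ranges: [-2.63, 2.63], [-0.92, 2.1], [0.06, 2.66], [-1.3, 4.44], [0, 2.69], [-3.02, 3.02]. Speed limits (rad/s): [2.22, 2.22, 2.79, 3.14, 3.14, 3.14].

INTERFACE

Orientations are given as [roll, pitch, yaw] about the fixed x, y, z axes, in that order (R = Rz(yaw) Ry(pitch) Rx(roll)).
In Python, from station import r, eyes gives the robot as it stands. Calls block until the motion is done:
- r.goto(position, orientation): joint-space move of the TCP to a pose.
- r.servo_line(position, rotation=None, vel=0.15): straight line of the TCP; rotation=None keeps the orientation; vel is the mean speed in m/s.
- r.set_joints(angles): joint-space move.
- r.open_gripper() and r.clamp(f_grip=None): open the fingers fully, or close them until they stop; f_grip is the grip in N (None keeps the last).
- r.pause(seconds).
- r.inverse_kinematics(position, orientation): joint angles nearest the present ones, or None.
- r.get_state(): the state.
- eyes.grab_frame(name): name is "scene" or "side" or "wrist"; returns the picture (384x512x3 uint8, red, green, blue); there is no depth.
- eyes.get_calibration(name): a dict with "K" (3x3 intrinsics, pixels), "R" (3x3) and "t" (3): a world point X has camera coordinates R X + t. Camera axes: x right, y down, z forward; pixel columns grow to the right and rows downward; lengths in m; the calibration is good to about 2 mm. A picture is of the moment at which its call begins: read the wrist's pose just before it. get_calibration takes no time and is no camera call; for the wrist camera it gives the pose at the moment of the call.
A pose or a line that the arm cannot do raises r.IKError and nothing moves.
- r.hand_in(): hands the job in; it is judged then, once.
The state is a dict: "clock": time; "joint_positions": joint angles; "qvel": joint speeds; "joint_efforts": joint torques, N m; "eef_pos": TCP position; "orientation": TCP orientation; "wrist_force": force on the tool from outside, world axes, zero at the start; "ft_torque": the same for the moment, N m; "width": finger opening in m; "grip_force": force on a finger pad.
Only numpy, scipy, OpenCV 4.12 (cv2) and the standard library are available. Lean on these libraries where they do the work, as an engineer would, in place of code of your own. Each camera call takes 0.05 s, during which the arm holds its last target. There are 200 camera calls.

TASK

The square tube boom lying on the dark steel balance jig has a counterweight hidden inside; find its balance point. Slide it along the jig, out over the jig's free end edge, until, untouched, it just tips down onto the rubber-topped post (no more than about half a centimetre too far), and leave it tipped there. Then mark the balance point by setting the larger saddle clip astride the boom directly above that edge, fully down, and let go; handle everything gently, never lift the boom, and leave the other things where they are.

Things in the scene. Friction and masses are not known exactly. Their poses are not given: they have to be found in the camera images.
- edge (a point): the fulcrum: middle of the top edge at the free end of the balance jig's block, 50 mm above the bench. Its x axis is level and points outwards, the way the boom is to slide; z is up, y lies along the edge
- jig: the jig, fixed to the bench; origin on the bench below point edge, same axes. Dark steel block from x = -195 to 0, 70 mm wide, flat top 50 mm up, on a grey base plate (x -200 to +100, 90 mm wide, 10 mm thick). Two white rails 6 mm thick, 12 mm high above the block's top, 28 mm apart, flank the boom from x = -190 to -50
- post: the jig's rubber-topped rest post, 12 mm along the slide by 50 mm, centred 70 mm outwards of the edge, its top 8 mm lower than the edge: the tipped boom comes to rest on it, sloping down outwards by about 0.105 rad. Origin at its foot, 10 mm above the bench, axes as those of the edge
- boom_c (a point): middle of the boom, a closed square aluminium tube 320 mm long, 24 mm wide, 24 mm high, with black end caps, about 0.4 kg; x along the tube, at the start pointing outwards like the edge's x, z up. It starts level between the rails, its outer end 105 to 115 mm past the edge, over the post, its inner end 10 to 20 mm behind the block
- boom: the boom, origin at the middle of its underside, same axes. Its balance point is up to 33 mm either side of the middle, so it must slide 10 to 90 mm to tip. Friction of a finger resting against it, however lightly, can hold it level: so draw back 10 mm or more to see whether it tips. Tipped, its inner end rises 12 to 21 mm
- clip_c (a point): larger grey saddle clip, half-way up (28 mm above its feet); 56 mm tall, 36 mm wide (y), 22 mm long (x). Two legs 14 mm long, 28 mm apart inside, straddle the boom (2 mm play each side); a 4 mm crosspiece rests on the boom's top; above it a 14 x 14 mm square stem, 38 mm tall, to hold it by. Stands upright on the bench
- clip_foot (a point): point midway between the larger clip's feet, on its centre line, axes as clip_c; seated over the edge it lies 10 mm above it
- clip: the larger clip, origin at clip_foot; x lies along the boom when seated (either way round), z up; 35 g
- small_clip: the second, much smaller saddle clip (14 mm inside width, 32 mm tall; too narrow for the boom); not needed, leave it alone. Origin at the middle of its underside
- beaker: small glass beaker, 52 mm across, 65 mm tall; leave it alone. Origin at the middle of its underside
- weight: steel calibration weight with a knob, 32 mm across, 48 mm tall; leave it alone. Origin at the middle of its underside
- buffer_a: white bottle, 56 mm across, about 110 mm tall; leave it alone. Origin at the middle of its underside
- buffer_b: amber bottle, 56 mm across, about 110 mm tall; leave it alone. Origin at the middle of its underside
- spatula: steel spatula with a black handle lying flat, 170 mm long; leave it alone
Mind the look-alikes: they are no part of the job. Leave any red look-alike of the clip alone.

How it is judged:
On the way, in this order (a step that is already met when the one before it is completed fails the run):
1. the boom, let go of, has just tipped over the edge onto the post, not slid more than about 8 mm too far, with the clip not on it yet (angle between boom_c's own x axis and vertical between 1.63 and 1.75 rad and contact force between boom and post below 0.42 N and angle between the x axis of boom_c and the x axis of edge, either way round below 0.16 rad and contact force between each of the arm, the fingers and boom below 0.05 N and linear speed of boom below 0.02 m/s and angular speed of boom below 0.1 rad/s and distance between clip_foot and edge above 0.06 m), for 0.3 s.
2. the larger clip sits astride the tipped boom above the edge, let go of (angle between boom_c's own x axis and vertical between 1.63 and 1.75 rad and contact force between boom and post below 0.42 N and angle between the x axis of boom_c and the x axis of edge, either way round below 0.16 rad and contact force between each of the arm, the fingers and boom below 0.05 N and linear speed of each of boom, clip below 0.02 m/s and angular speed of boom below 0.1 rad/s and x of clip_foot in the frame of edge between -0.007 and 0.007 m and y of clip_foot in the frame of edge between -0.008 and 0.008 m and z of clip_foot in the frame of edge between 0.005 and 0.014 m and angle between the z axis of clip_c and the z axis of boom_c, either way round below 0.1 rad and contact force between the fingers and clip below 0.05 N), for 0.2 s.
At the end, for the whole second after the job is handed in: The boom rests tipped over the edge (0.06 to 0.18 rad), in line with the jig, bearing on the post with under 0.42 N (at most about 8 mm past tipping); the larger clip sits astride it, fully down, within 7 mm of the edge along the boom, 8 mm across, square within 0.1 rad; both at rest, untouched (all of step 2).
It fails at once if the robot presses on the boom with more than 20 N (contact force between any of the fingers, the arm and boom above 20 N).
It fails at once if the clip is pressed on the boom with more than 25 N (contact force between clip and boom above 25 N).
It fails at once if the boom is lifted (its middle more than 35 mm above where it lay) (z of boom_c in the frame of edge above 0.047 m).
It fails at once if the boom comes off the jig onto the bench (z of boom_c in the frame of edge below -0.015 m).
It fails at once if another thing is moved by more than 20 mm (distance of any of small_clip, beaker, weight, buffer_a, buffer_b, spatula from where it was at the start of the episode above 0.02 m).
It also fails if it takes over 72 s, if anything falls off the work surface, if the arm or the gripper's body presses on something with over 40 N, if the wrist force passes 120 N, or if a joint passes its speed limit or range.

## Working session

There is one attempt and no reset: what is moved stays moved. The work goes in short steps, each a Python script; the robot and the scene stay as the last script left them, time stands still between calls to the robot, and variables do not carry over. Pictures are saved under pics/ and viewed, at most 10 in all, crops included, and the job is handed in when it is done.

```bash
mkdir -p pics; ls
python3 - <<'E'
from station import r, eyes
import cv2, numpy as np
a=eyes.grab_frame("scene");b=eyes.grab_frame("side")
cv2.imwrite("pics/scene0.png",a[:,:,::-1]);cv2.imwrite("pics/side0.png",b[:,:,::-1])
np.set_printoptions(precision=4,suppress=True)
for n in("scene","side"):
    c=eyes.get_calibration(n);print(n,c["K"],-np.array(c["R"]).T@c["t"],np.array(c["R"]))
s=r.get_state();print(s)
E
```

```text
pics
scene [[461.8957   0.     251.4055]
 [  0.     461.8957 197.412 ]
 [  0.       0.       1.    ]] [1.137  0.4069 0.885 ] [[-0.5326  0.8462 -0.0176]
 [ 0.638   0.3878 -0.6652]
 [-0.5561 -0.3655 -0.7464]]
side [[354.7448   0.     250.686 ]
 [  0.     354.7448 188.4034]
 [  0.       0.       1.    ]] [0.3823 0.5731 0.7329] [[-0.9723 -0.2331  0.0142]
 [-0.1863  0.7377 -0.6489]
 [ 0.1408 -0.6336 -0.7607]]
{'clock': 0.1, 'joint_positions': array([ 1.3386,  0.3536,  1.634 ,  0.    ,  1.1552, -0.0024]), 'qvel': array([-0.0014, -0.0029, -0.0017, -0.0013,  0.0007, -0.0005]), 'joint_efforts': array([ -0.0009, -60.6366, -34.2818,  -0.0001,   0.0039,  -0.    ]), 'eef_pos': array([0.1423, 0.6082, 0.2476]), 'orientation': array([-3.1403, -0.    ,  2.9118]), 'wrist_force': array([-0.0202, -0.2053, -0.2237]), 'ft_torque': array([ 0.0069,  0.0086, -0.0453]), 'grip_force': 0.0, 'width': 0.08527208269631976}
```

View pics/scene0.png

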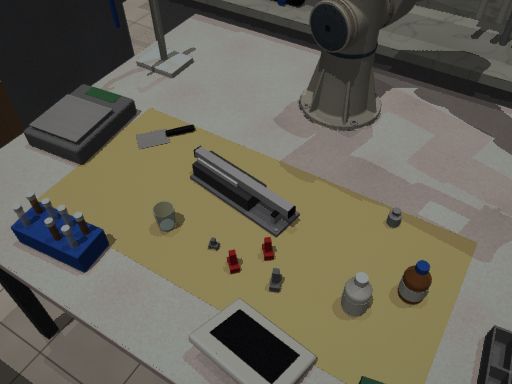

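View pics/side0.png

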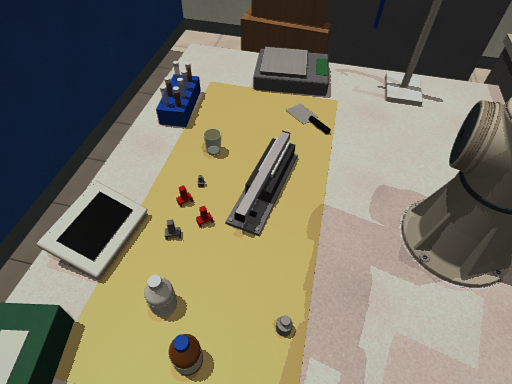

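The scene view shows the large grey clip at about (276,280), the small one at (213,243), and the boom from (198,152) at its inner end to (292,211) at its outer end. In the side view the clip is at (172,229), with the boom's outer end at about (241,215). I'll zoom in next.

Run:
```python
import cv2, numpy as np
a=cv2.imread("pics/scene0.png");b=cv2.imread("pics/side0.png")
A=cv2.resize(a[140:300,180:310],None,fx=3.5,fy=3.5,interpolation=cv2.INTER_CUBIC)
B=cv2.resize(b[120:245,155:305],None,fx=2.2,fy=3.5*0+2.2,interpolation=cv2.INTER_CUBIC)
im=np.zeros((560,790,3),np.uint8);im[:560,:455]=A;im[:275,460:790]=B
cv2.imwrite("pics/z0.png",im)
```

```text
(no output)
```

View pics/z0.png

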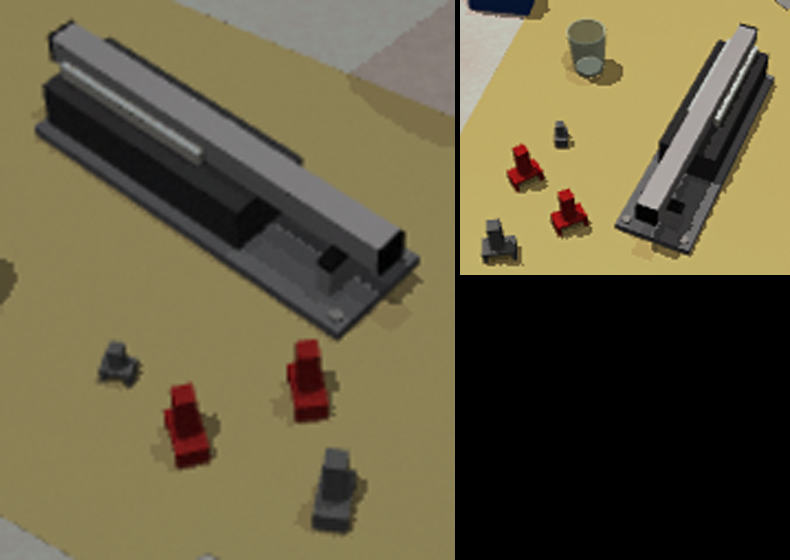

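The zoom shows the boom's top corners, the base plate corners at crop pixels (335,331), (418,259) and (38,127), and the post. The large clip's stem top is at about (337,455). I'll turn these into positions.

```bash
cat > h.py <<'E'
import numpy as np, cv2
from station import r, eyes
np.set_printoptions(precision=4,suppress=True)
def ray(c,uv,z):
    R=np.array(c["R"]);t=np.array(c["t"]);o=-R.T@t
    d=R.T@np.linalg.inv(c["K"])@np.array([uv[0],uv[1],1.]);return o+d*(z-o[2])/d[2]
def proj(c,X):
    p=np.array(c["K"])@(np.array(c["R"])@X+np.array(c["t"]));return p[:2]/p[2]
def shot(n,f):
    c=eyes.get_calibration(n);a=eyes.grab_frame(n);cv2.imwrite("pics/%s.png"%f,a[:,:,::-1]);return c,a
E
python3 - <<'E'
from h import *
S=eyes.get_calibration("scene");D=eyes.get_calibration("side")
f=lambda u,v,z:ray(S,(180+u/3.5-.36,140+v/3.5-.36),z)
g=lambda u,v,z:ray(D,(155+(u-460)/2.2-.27,120+v/2.2-.27),z)
P=[f(335,331,.01),f(418,259,.01),f(38,127,.01)]
Q=[g(616,227,.01),g(690,249,.01),g(773,78,.01)]
print("plate scene",*P,np.linalg.norm(P[0]-P[1]),np.linalg.norm(P[0]-P[2]))
print("plate side",*Q,np.linalg.norm(Q[0]-Q[1]),np.linalg.norm(Q[1]-Q[2]))
print("boom scene",f(375,250,.074),f(404,230,.074),f(49,35,.074),f(72,22,.074))
print("boom side",g(637,204,.074),g(660,208,.074),g(740,26,.074),g(758,31,.074))
print("clip top", f(337,453,.056),g(493,222,.056))
print("block near corner",f(240,222,.05))
E
```

```text
plate scene [0.5544 0.089  0.01  ] [0.4695 0.1068 0.01  ] [ 0.5045 -0.2007  0.01  ] 0.08677726331281728 0.293910414486359
plate side [0.55   0.0951 0.01  ] [0.4629 0.1036 0.01  ] [ 0.4147 -0.1861  0.01  ] 0.08747897063892097 0.2936884788600111
boom scene [0.5262 0.1012 0.074 ] [0.5012 0.1091 0.074 ] [ 0.47   -0.2073  0.074 ] [ 0.4496 -0.2012  0.074 ]
boom side [0.5219 0.1039 0.074 ] [0.4973 0.1031 0.074 ] [ 0.4676 -0.2034  0.074 ] [ 0.4435 -0.1996  0.074 ]
clip top [0.6639 0.153  0.056 ] [0.6667 0.1508 0.056 ]
block near corner [0.5343 0.0011 0.05  ]
```

```bash
cat >> h.py <<'E'
Y=1.40
u=np.array([np.cos(Y),np.sin(Y),0])
E
python3 - <<'E'
from h import *
r.goto([.47,-.06,.27],[np.pi,0,Y]); 
c,a=shot("wrist","w1");print(r.get_state()["eef_pos"],c["K"],-c["R"].T@c["t"],c["R"],r.get_state()["clock"])
E
```

```text
[ 0.4702 -0.0594  0.27  ] [[302.7919   0.     259.4265]
 [  0.     302.7919 194.4852]
 [  0.       0.       1.    ]] [0.4833 0.0118 0.3943] [[ 0.9856 -0.1691 -0.0001]
 [-0.162  -0.944   0.2873]
 [-0.0487 -0.2832 -0.9578]] 2.7833
```

View pics/w1.png

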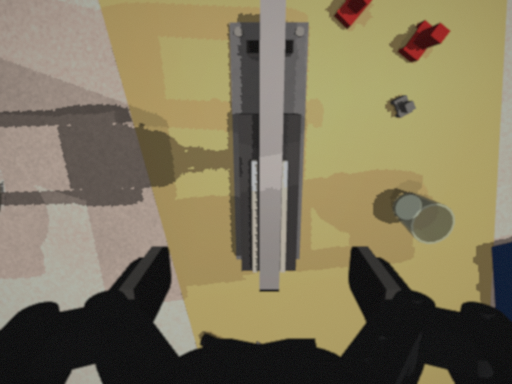

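The wrist view shows the block's free edge at row 114 (cols 233 to 302), its inner end at row 271, and the boom's inner end at row 290 (cols 260 to 279).

Run:
```python
from h import *
c=eyes.get_calibration("wrist")
g=cv2.cvtColor(cv2.imread("pics/w1.png"),cv2.COLOR_BGR2GRAY).astype(int)
print("cols240",g[104:124,242],"inner",g[264:280,250]);print("row125",g[125,226:308]);print("boom end",g[280:298,269])
e1=ray(c,(233,114),.05);e2=ray(c,(302,114),.05);b1=ray(c,(242,271),.05);b2=ray(c,(296,271),.05)
print(e1,e2,np.linalg.norm(e1-e2),"mid",(e1+e2)/2);print(b1,b2,np.linalg.norm(b1-b2))
m=(e1+e2)/2-(b1+b2)/2;print(np.linalg.norm(m),np.arctan2(m[1],m[0]))
print("boom end",ray(c,(260,290),.074),ray(c,(279,290),.074),"boom far",ray(c,(273,0),.074))
```

```text
cols240 [68 66 65 66 66 68 73 75 67 53 51 57 61 61 60 62 62 60 62 61] inner [ 37  40  39  43  49  61  92 128 142 146 152 159 158 161 159 160]
row125 [151 134 108  93  92  89  79  69  65  64  65  63  62  61  61  63  61  62
  62  61  60  62  62  63  57  53  45  40  40  38  37  39  52  97 139 153
 154 154 155 156 155 154 157 156 155 155 155 156 155 153 155 156 155 155
 155 154 138  95  59  51  53  57  58  60  62  61  60  61  62  61  60  61
  59  59  71  85  92  96 110 132 145 154]
boom end [133 134 135 134 134 133 133 132 121  81  52  93 142 159 158 158 158 159]
[0.4528 0.006  0.05  ] [ 0.5276 -0.0068  0.05  ] 0.07586091224295854 mid [ 0.4902 -0.0004  0.05  ]
[ 0.4264 -0.1873  0.05  ] [ 0.4948 -0.199   0.05  ] 0.0693614091217139
0.1950226757303873 1.4184717200051271
boom end [ 0.4472 -0.2028  0.074 ] [ 0.47   -0.2068  0.074 ] boom far [0.5112 0.1003 0.074 ]
```

```bash
cat >> h.py <<'E'
E0=np.array([.493,0,.0]); Z=.083; DOWN=[np.pi,0,Y]
def P(s,z=Z): return E0+u*s+[0,0,z]
E
python3 - <<'E'
from h import *
r.clamp(20)
r.goto(P(-.25,.15),DOWN); r.servo_line(P(-.25),vel=.15)
r.servo_line(P(-.222),vel=.06); s=r.get_state();print(s["wrist_force"])
for k in(-.217,-.212):
    r.servo_line(P(k),vel=.03); s=r.get_state();print(k,s["eef_pos"],s["wrist_force"])
r.servo_line(P(-.224),vel=.1)
c,a=shot("wrist","w2");shot("side","s2");print(r.get_state()["clock"])
w=cv2.imread("pics/w2.png");q=cv2.imread("pics/s2.png")[110:250,200:340]
cv2.imwrite("pics/z2.png",np.hstack([w[:384],cv2.resize(q,(280,384))]))
E
```

```text
[-0.365  -0.5437  0.7159]
-0.217 [ 0.4561 -0.2138  0.083 ] [-0.7764 -0.1786 -0.1299]
-0.212 [ 0.4569 -0.2086  0.083 ] [-0.5968 -0.3686  0.1779]
6.6583
```

View pics/z2.png

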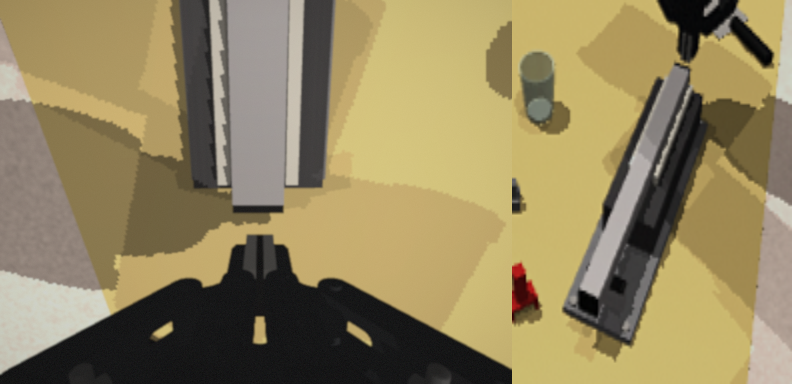

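The wrist view shows the boom's inner end at row 211 (cols 233 to 283) and the fingertips at about row 235, so the gap matches the retreat. The boom is still level. I'll step it now and use the wrist image to detect the tip.

```bash
cat >> h.py <<'E'
def meas(a):
    g=cv2.cvtColor(a,cv2.COLOR_RGB2GRAY).astype(int)
    col=g[60:235,250:268].mean(1); i=np.where(col<80)[0]
    end=60+i[0] if len(i) else -1
    R=np.abs(a[:,:,0].astype(int)-a[:,:,2])          # boom is grey, rails whiter
    w=[]
    for v in range(max(end-20,5),max(end-8,8)):
        d=np.abs(np.diff(g[v,215:305])); j=np.where(d>12)[0]
        L=j[j<44];H=j[j>44]
        if len(L) and len(H): w.append(H.min()-L.max())
    return end,np.median(w) if w else -1
E
cat > step.py <<'E'
from h import *
import sys
s,send=float(sys.argv[1]),float(sys.argv[2])
a=eyes.grab_frame("wrist");e0,w0=meas(a);print("ref",e0,w0)
while s<send:
    s+=.0025
    r.servo_line(P(s),vel=.05); r.servo_line(P(s-.012),vel=.1); r.pause(.25)
    a=eyes.grab_frame("wrist");e,w=meas(a);t=r.get_state()["clock"];print("%.4f %d %.1f %.2f"%(s,e,w,t))
    if s>float(sys.argv[1])+.004 and (abs(e-e0)>5 or abs(w-w0)>3): break
    e0,w0=e,w
cv2.imwrite("pics/st.png",a[:,:,::-1])
E
python3 step.py -.212 -.2
```

```text
ref 207 51.0
-0.2095 205 50.0 7.72
-0.2070 205 51.0 8.72
-0.2045 205 51.0 9.73
-0.2020 205 50.0 10.74
-0.1995 205 50.0 11.75
```

```bash
python3 step.py -.1995 -.115
```

```text
ref 205 50.0
-0.1970 205 51.0 12.81
-0.1945 205 51.0 13.82
-0.1920 205 50.0 14.82
-0.1895 205 50.0 15.83
-0.1870 205 51.0 16.84
-0.1845 205 51.0 17.85
-0.1820 205 50.0 18.86
-0.1795 205 50.0 19.87
-0.1770 205 51.0 20.88
-0.1745 205 51.0 21.88
-0.1720 205 51.0 22.89
-0.1695 205 50.0 23.90
-0.1670 205 50.0 24.91
-0.1645 205 51.0 25.92
-0.1620 205 51.0 26.93
-0.1595 205 51.0 27.93
-0.1570 205 50.0 28.94
-0.1545 209 56.0 29.95
```

Tip detected at s = -0.1545. I'll back off and look at both the boom and the clip.

Run:
```python
from h import *
r.servo_line(P(-.19),vel=.2)
a=eyes.grab_frame("wrist");print(meas(a));cv2.imwrite("pics/w3.png",a[:,:,::-1])
r.servo_line(P(-.19,.2),vel=.25)
shot("side","s3"); r.goto([.664,.152,.2],DOWN); r.open_gripper()
c,w=shot("wrist","w4");print(r.get_state()["eef_pos"],r.get_state()["clock"])
q=cv2.imread("pics/s3.png")[110:250,200:340]
cv2.imwrite("pics/z4.png",np.hstack([w[:,:,::-1],cv2.resize(q,(280,384))]))
```

```text
(np.int64(151), np.float64(59.0))
[0.664 0.152 0.2  ] 33.2333
```

View pics/z4.png

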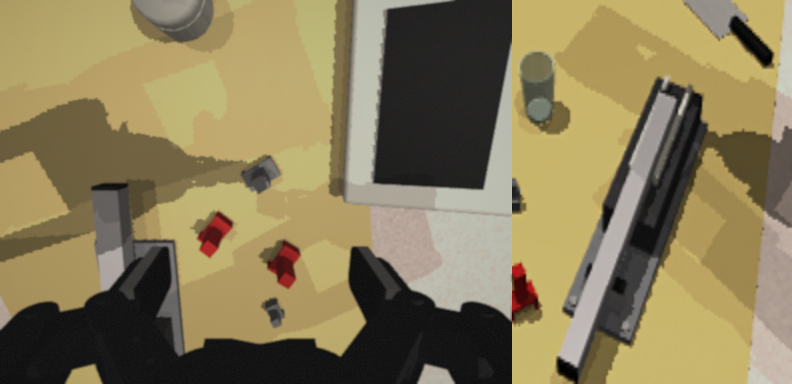

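The boom rests tipped on the post. The large clip is at about (260,173) in the wrist view. I'll zoom in to get its yaw.

Run:
```python
from h import *
w=cv2.imread("pics/w4.png")[145:205,225:300]
cv2.imwrite("pics/z5.png",cv2.resize(w,None,fx=8,fy=8,interpolation=cv2.INTER_CUBIC))
```

```text
(no output)
```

View pics/z5.png

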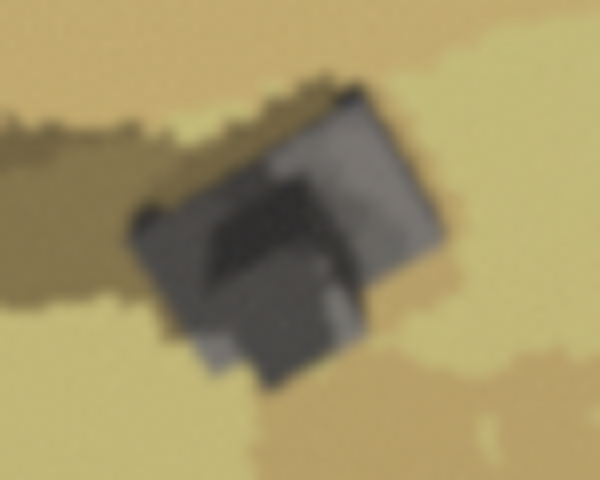

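The crosspiece corners in the crop are about (132,240), (358,97), (445,240) and (213,377). The stem's top face runs (205,285), (303,243), (335,330), (265,390).

Run:
```python
from h import *
c=eyes.get_calibration("wrist")
f=lambda x,y,z:ray(c,(225+x/8-.44,145+y/8-.44),z)
C=np.array([f(*p,.018) for p in((132,240),(358,97),(445,240),(213,377))])
T=np.array([f(*p,.056) for p in((205,285),(303,243),(335,330),(265,390))])
print(C,C.mean(0),[np.linalg.norm(C[i]-C[(i+1)%4]) for i in range(4)])
print(T.mean(0),[np.linalg.norm(T[i]-T[(i+1)%4]) for i in range(4)])
d=C[1]-C[0]+C[2]-C[3];print("long axis yaw",np.arctan2(d[1],d[0]));d=C[1]-C[2]+C[0]-C[3];print("short yaw",np.arctan2(d[1],d[0]))
```

```text
[[0.6465 0.1572 0.018 ]
 [0.6783 0.1707 0.018 ]
 [0.6864 0.1504 0.018 ]
 [0.6535 0.1373 0.018 ]] [0.6662 0.1539 0.018 ] [np.float64(0.03453927490826391), np.float64(0.021861082958966972), np.float64(0.03538102852428361), np.float64(0.021164945302817196)]
[0.665  0.1543 0.056 ] [np.float64(0.012190615997917187), np.float64(0.010864950895357007), np.float64(0.010773614469834084), np.float64(0.014226827329873048)]
long axis yaw 0.3884671130043671
short yaw 1.930829109166329
```

Run:
```python
from h import *
D=cv2.imread("pics/side0.png");A=cv2.imread("pics/scene0.png");W=cv2.imread("pics/w4.png")
cw=eyes.get_calibration("wrist");cc=np.array([.6655,.154])
for n,im,c in(("scene",A,eyes.get_calibration("scene")),("side",D,eyes.get_calibration("side")),("wrist",W,cw)):
    m=((im[:,:,2]>80)&(im[:,:,1]<50)&(im[:,:,0]<60)).astype(np.uint8)
    k,l,st,ce=cv2.connectedComponentsWithStats(m)
    for i in range(1,k):
        if 30<st[i,4]<3000:
            p=ray(c,ce[i],.022)[:2]-cc
            R=lambda y:np.array([p@[np.cos(y),np.sin(y)],p@[-np.sin(y),np.cos(y)]])
            print(n,st[i],p+cc,"along long/short",R(.375))
```

```text
scene [262 237  12  20  93] [0.6053 0.0963] along long/short [-0.0771 -0.0317]
scene [229 250   7   6  32] [0.6584 0.0351] along long/short [-0.0502 -0.108 ]
scene [227 257  13  13  62] [0.6849 0.0548] along long/short [-0.0183 -0.0995]
side [177 196   8   8  34] [0.6804 0.0621] along long/short [-0.0198 -0.091 ]
side [197 216   8   8  37] [0.6112 0.1093] along long/short [-0.0669 -0.0217]
side [170 346  12  12  44] [0.5603 0.4111] along long/short [-0.0038  0.2778]
wrist [199 213  33  43 509] [0.6053 0.0986] along long/short [-0.0763 -0.0295]
wrist [278 245  21  21 224] [0.6818 0.0616] along long/short [-0.0187 -0.092 ]
wrist [268 261  10  14  53] [0.6622 0.0473] along long/short [-0.0421 -0.0981]
wrist [278 272  17  15 158] [0.6747 0.0298] along long/short [-0.037  -0.1189]
```

```bash
cat >> h.py <<'E'
from scipy.spatial.transform import Rotation as Ro
TH=.105; v=np.array([-u[1],u[0],0]); n=u*np.sin(TH)+np.array([0,0,np.cos(TH)])
def tiltrpy(yaw): return list((Ro.from_rotvec(v*TH)*Ro.from_euler('xyz',[np.pi,0,yaw])).as_euler('xyz'))
E1=np.array([.493,0,.05])
def tcp(h,ds=0,dv=0): return E1+n*(.010+.044+h)+u*ds+v*dv   # foot h above seated height
E
python3 - <<'E'
from h import *
G=.374
r.goto([.6658,.154,.14],[np.pi,0,G]); r.servo_line([.6658,.154,.044],vel=.12)
r.clamp(25);s=r.get_state();print(s["width"],s["grip_force"],s["wrist_force"],s["clock"])
r.servo_line([.6658,.154,.17],vel=.2)
r.goto(tcp(.05),tiltrpy(G-.545))
s=r.get_state();print(s["eef_pos"],tcp(.05),s["width"],s["clock"])
r.servo_line(tcp(.020),vel=.1)
c,w=shot("wrist","w6");c2,q=shot("scene","s6")
np.savez("cal6",R=c["R"],t=c["t"],K=c["K"])
m=proj(c2,E1+[0,0,.03]).astype(int);print(m,r.get_state()["clock"])
q=q[m[1]-40:m[1]+40,m[0]-30:m[0]+28][:,:,::-1]
cv2.imwrite("pics/z6.png",np.hstack([w[:,:,::-1],cv2.resize(q,(280,384),interpolation=cv2.INTER_CUBIC)]))
E
```

```text
0.013267500816202099 28.995911478996277 [-0.2264  0.2552  2.2386] 35.8
[0.4961 0.0111 0.1534] [0.4949 0.0107 0.1534] 0.013486768605563228 37.475
[256 183] 38.025
```

View pics/z6.png

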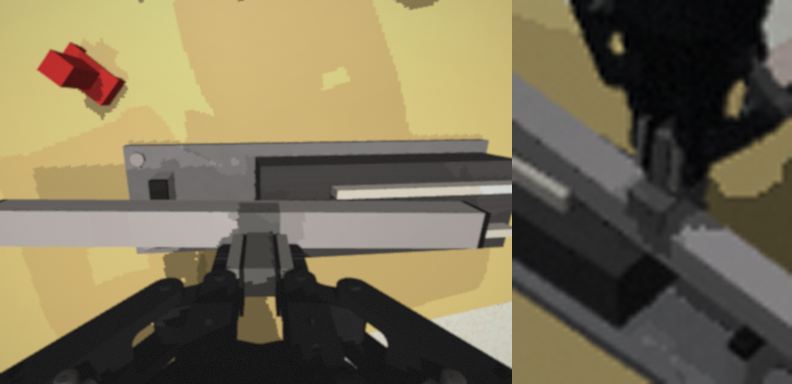

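The wrist view shows the clip held over the boom with its near foot edge at about row 203 (cols 239 to 279). The boom's top face spans rows 211 to 247, and the block's free end corner is at about (257,157). I'll check the lateral and longitudinal offsets.

Run:
```python
from h import *
c=dict(np.load("cal6.npz"));g=cv2.cvtColor(cv2.imread("pics/w6.png"),cv2.COLOR_BGR2GRAY).astype(int)
for k in(215,225,300,315):print(k,g[195:255,k])
print("clip col",g[195:240,258]);print("leg row215",g[217,230:290]);print("block row175",g[175,246:268]);print("block col270",g[148:166,270])
def sv(p):d=p-E1;return np.array([d@u,d@v])*1000
def ztop(s):return .05+.024/np.cos(TH)-s*np.tan(TH)
for x in(220,300):
    s=sv(ray(c,(x,211),.076))[0]/1000
    for y in(211,247): print("boom",x,y,sv(ray(c,(x,y),ztop(s))))
for x in(239,279): print("foot",sv(ray(c,(x,203),.0798)), "cross",sv(ray(c,(x,233),.0798+.018)))
print("block corner",sv(ray(c,(257,157),.05)),"tcp",sv(r.get_state()["eef_pos"]))
```

```text
215 [107 108 110 109 107 102  99  98  97  96  96  97  98  98  99 102 131 169
 183 184 184 183 183 182 182 183 183 183 183 182 182 183 183 183 182 183
 182 182 182 181 181 181 181 181 181 181 182 182 181 178 173 166 138 105
  90  91  91  90  87  82]
225 [107 107 108 108 106 102  99  97  96  96  97  97  98  98 100 101 124 158
 180 185 186 185 185 183 183 184 183 183 182 184 183 183 181 182 182 182
 183 183 182 184 180 168 134 113 110 111 112 106  87  57  31  29  30  31
  28  27  26  30  36  34]
300 [ 67  67  66  65  67  76  92  98  98  97  97  99  98  99  99  98 107 128
 147 152 153 152 152 152 153 152 153 153 153 151 152 151 152 151 152 153
 153 151 151 152 152 152 151 152 156 164 167 168 167 164 152 122  85  50
  31  29  30  30  34  37]
315 [ 68  66  63  63  61  72  90  99  97  98  98  98  98  99  97  96 108 137
 160 167 167 168 167 168 168 166 168 168 168 169 168 167 169 167 167 167
 167 168 167 168 168 167 167 168 167 168 168 167 168 167 167 166 150 107
  74  68  70  70  69  68]
clip col [ 31  33  31  33  46  71  88  84  71  66  65  66  66  66  67  65  65  82
 101 106 103 100 100 100 100 101 100  99 100 100 100 100 100 100 100 101
  94  82  68  67  66  64  67  65  67]
leg row215 [153 154 154 153 153 153 153 148 134 109 100 100 101 101  99 100  99 100
  99 100 100 101 100 100 100 101 101 101 100 101 106 106 104 105 109 109
 110 111 110 110 111 110 110 111 109 111 109 109 110 117 134 148 153 153
 152 154 152 153 153 152]
block row175 [110 110 109 109 108 110 109 109  95  65  38  30  34  40  54  67  70  69
  70  71  68  70]
block col270 [123 125 124 123 125 124 122 112  86  56  43  40  43  43  43  40  40  45]
boom 220 211 [ 26.3465 -11.5735]
boom 220 247 [27.2336 12.5537]
boom 300 211 [-22.1689 -11.5733]
boom 300 247 [-23.1292  12.6578]
foot [ 14.9831 -19.0894] cross [15.9365 -8.2018]
foot [ -8.513  -18.2755] cross [-5.6761 -7.1942]
block corner [  1.5142 -40.6679] tcp [ 8.1151 -0.6116]
```

Run:
```python
from h import *
dv=.0012
r.servo_line(tcp(.020,0,dv),vel=.05); r.servo_line(tcp(.004,0,dv),vel=.05); r.pause(.2)
f0=r.get_state()["wrist_force"];print(f0)
for h in(.0025,.0015,.0007,0,-.0007,-.0014):
    r.servo_line(tcp(h,0,dv),vel=.02); r.pause(.1); s=r.get_state();print(h,s["wrist_force"]-f0,s["eef_pos"],s["clock"])
    if (s["wrist_force"]-f0)[2]>1.5: break
c,w=shot("wrist","w7");c2,q=shot("scene","s7")
m=proj(c2,E1+[0,0,.03]).astype(int)
q=q[m[1]-40:m[1]+40,m[0]-30:m[0]+28][:,:,::-1]
cv2.imwrite("pics/z7.png",np.hstack([w[:,:,::-1],cv2.resize(q,(280,384),interpolation=cv2.INTER_CUBIC)]))
```

```text
[-0.2172  0.0431 -0.1708]
0.0025 [0.1278 0.315  1.39  ] [0.4928 0.006  0.1062] 39.2917
0.0015 [ 0.833  -0.0419 -0.1306] [0.4928 0.0059 0.1052] 39.6417
0.0007 [-0.0318  0.4733 -0.4299] [0.4928 0.0058 0.1044] 39.9917
0 [ 0.2669  0.0083 -0.8678] [0.4927 0.0058 0.1037] 40.3417
-0.0007 [-1.0266  0.2899  7.0322] [0.4929 0.0057 0.1035] 40.6917
```

View pics/z7.png

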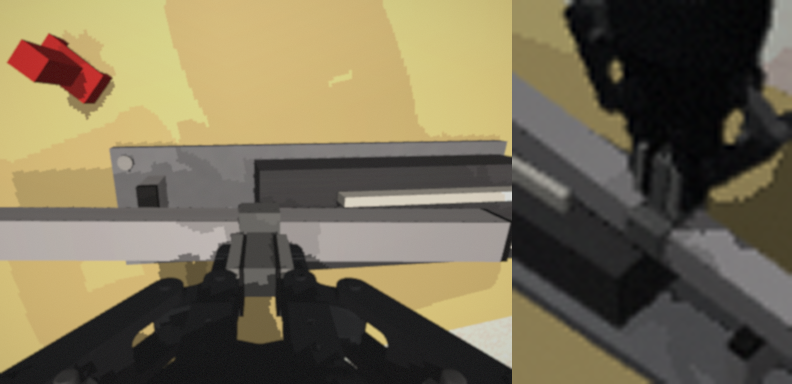

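The clip is seated: force rose at the expected height, and the leg straddles the boom's near face at row 205. I'll release, retreat and look again.

Run:
```python
from h import *
dv=.0012
r.servo_line(tcp(-.0001,0,dv),vel=.02); r.pause(.2); print(r.get_state()["wrist_force"])
r.open_gripper(); r.pause(.2); r.servo_line(tcp(.09,0,dv),vel=.1)
c,w=shot("wrist","w8"); np.savez("cal8",R=c["R"],t=c["t"],K=c["K"])
r.servo_line(tcp(.2,0,dv)-u*.15,vel=.3); c2,q=shot("side","s8")
print(r.get_state()["clock"])
q=q[110:250,200:340][:,:,::-1]
cv2.imwrite("pics/z8.png",np.hstack([w[:,:,::-1],cv2.resize(q,(280,384),interpolation=cv2.INTER_CUBIC)]))
```

```text
[-0.3082  0.1379  0.8614]
44.025
```

View pics/z8.png

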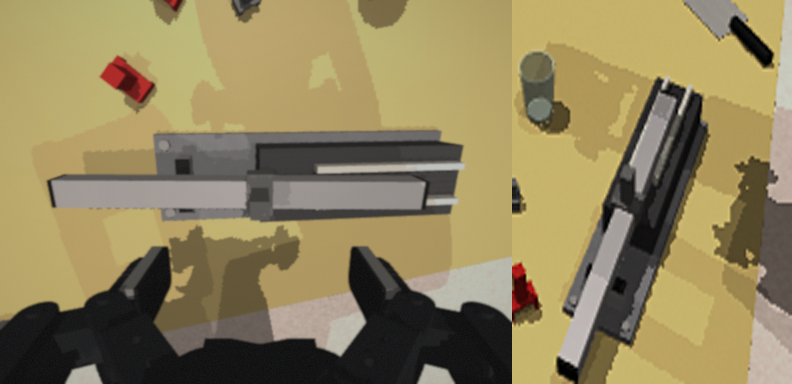

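The clip sits astride the tipped boom at cols 247 to 273, with the block edge at about col 258. One numeric check before handing in.

Run:
```python
from h import *
c=dict(np.load("cal8.npz"));g=cv2.cvtColor(cv2.imread("pics/w8.png"),cv2.COLOR_BGR2GRAY).astype(int)
print(g[178,240:285],g[212,240:285],g[165,250:268],g[155,250:268])
sv=lambda p:np.array([(p-E1)@u,(p-E1)@v])*1000
for x in(247,273):print(sv(ray(c,(x,178),.077)))
for x in(256,258,260):print(sv(ray(c,(x,162),.05)))
```

```text
[85 85 86 85 82 79 82 87 90 89 91 91 92 92 91 92 91 89 89 89 90 88 89 89
 89 89 89 89 92 91 90 90 89 88 88 87 86 87 87 87 87 87 87 87 86] [125 124 115  94  80  78  77  77  74  78  84  87  88  88  89  88  88  89
  88  88  88  88  88  89  90  90  89  88  89  92  97  96  89  72  63  60
  63  63  62  62  64  61  63  63  61] [97 97 96 96 86 64 39 27 28 42 56 60 61 59 61 61 61 59] [98 98 97 96 86 62 37 28 32 44 59 62 63 62 62 62 62 64]
[ 12.3582 -14.439 ]
[ -8.9909 -13.8861]
[  2.4039 -22.3687]
[  0.6083 -22.3327]
[ -1.1899 -22.2965]
```

```bash
python3 -c "
from h import *
print(r.hand_in())"
```

```text
the job is handed in; nothing more can be done
None
```

I handed the job in at about 44 s of the 72 s allowed: the boom rests tipped on the post, with the larger clip seated astride it within about 2 mm of the edge by camera measurement; the hand-in returned no verdict.

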